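# Set the router table's lift dial and hold the guard up for the height check

## Task

With the clear guard still down over the cutter, turn the router table's lift dial clockwise until its white pointer stands at the red clip on the dial's rim. Then raise the guard by its black bar handle to 45 degrees (the red mark on the quadrant beside it) and finish while still holding it there: its stay has lost its nut and it springs shut when let go, and a colleague is about to check the cutter's height with the brass step gauge. Keep off the cutter, leave the dial as set and the other things lying where they are.

Things in the scene. Friction and masses are not known exactly. Their poses are not given: they have to be found in the camera images.
- router_table: fixed bench-top router table, 250 x 420 mm (x from -135 to +115), its flat top 155 mm above its origin. Origin: on the bench, straight under the cutter; x points to the back (away from the operator), y left, z up. A plywood fence runs along y behind the cutter, front faces at x = +22 mm, 62 mm tall above the table top
- quadrant_mark (a point): the red 45 degree mark on the fixed steel quadrant stay left of the guard (3 mm plate at y = +66 mm in the table's frame, marks every 15 degrees, reaching 87 mm from the hinge line); 82 mm from the hinge line, level with the guard's plane when that is 45 degrees open
- dial (a joint): angle of the lift dial, rad: 0 with the pointer towards the back (+x of the table), growing clockwise seen from above, range 0 to 3.1. It stays where it is left (friction about 0.06 N m) and lifts the cutter 2.5 mm per rad
- index_clip (a joint): angle of the red clip on the rim of the dial's scale, rad, counted as the dial's own angle: the dial is set when both are equal. The clip is stiff and below the fingers; leave it
- dial_grip (a point): point on the vertical axis of the dial, 39 mm above the table top, at the height to grip. Its upright round fluted grip is 42 mm across from 30 to 48 mm above the table top, its top at 52 mm; below it a black skirt 60 mm across ends 13.5 mm above the table top, inside a flat 94 mm scale ring
- dial_pointer (a point): outer end of the dial's white pointer, 37 mm from the dial axis, 6 mm above the table top
- clip_mark (a point): inner edge of the red clip, 37 mm from the dial axis, 6 mm above the table top: where the pointer's end is to stand
- guard: clear flip-up guard, a 5 mm plate 112 mm wide. Origin: middle of its hinge line, which runs along the table's y at x = +30 mm, 70 mm above the table top. Shut it is level, its axes as the table's, reaching 114 mm to -x, the yellow front edge down to z = -15 mm; it opens by turning about +y (front up), stop at 1.45 rad. Weight and a spring shut it from anywhere; 3 to 4 N at the handle hold it
- guard_handle (a point): middle of the guard's black bar handle, at (-95, 0, +42) mm in the guard's frame: a round bar 12 mm thick along y on two 10 mm posts 84 mm apart, its middle 39 mm above the plate. It moves with the guard; the round bar can roll between finger pads, so the tool need not turn with it
- cutter: router cutter, 34 mm across, standing up to 36 mm above the table top, origin on its axis near the table top, under the guard: do not touch it
- beech_block: bystander: beech block 36 x 222 x 58 mm, on the bench
- block_plane: bystander: steel block plane 49 x 161 x 55 mm, on the bench
- wax_tin: bystander: round wax tin, 67 mm across, 24 mm tall, on the bench
- calipers: bystander: bow calipers with two wooden balls, 82 x 220 x 37 mm, on the bench
- step_gauge: bystander: brass three-step gauge 30 x 45 x 24 mm, standing on the router table's top, left of the guard
- spanner: bystander: open-ended spanner 150 mm long, on the bench

How it is judged:
By the outcome, as a careful person would: the job done as asked, in the order asked, and still so for the second after the job is handed in, while the arm keeps its last pose, push and grip.
It also fails if it takes over 61 s, if anything falls off the work surface, if the arm or the gripper's body presses on something with over 40 N, if the wrist force passes 120 N, or if a joint passes its speed limit or range.

## Robot

A 7-joint arm with a two-finger parallel gripper is mounted at the origin on a cart in front of the work surface, level with it; the furniture and walls round the work are solid. World frame = base frame: x ahead of the robot, y to its left, z up, the work surface at z = 0. Lengths are in m, angles in rad, forces in N, time in s.
With the tool pointing down it reaches from about 0.425 to 0.95 m from the base axis. Payload 16.7 kg.
Tool frame: the origin (TCP) lies between the finger pads, 19 mm behind the fingertips; this is the grasp point; z points along the fingers, y is the line along which they close (so a half turn about z gives the same grasp; the last joint's range is limited). The gripper opens to 94 mm and grips with 3 to 60 N. Pads are 16 mm wide; open, the fingers measure 119 mm over their backs; the gripper's body (75 mm by 177 mm) begins 78 mm behind the grasp point.
Start: joints at [-1.341, 0.426, 0.074, 1.606, -0.034, 1.111, -0.067], TCP at [0.25, 0.627, 0.224] pointing down, gripper open.
Joint ranges: [-2.85, 2.85], [-0.5, 2.14], [-1.23, 1.37], [0.21, 2.46], [-1.02, 4.16], [0.16, 2.05], [-2.73, 2.73]. Speed limits (rad/s): [1.89, 1.89, 2.39, 2.39, 3.01, 3.01, 3.01].

## Interface

Orientations are given as a 3x3 rotation matrix whose columns are the frame's x, y, z axes.
In Python, from workcell import manip, camera, calibration, ticket gives the robot as it stands. The module is installed in compiled form; this text tells all that it offers.
- The arm moves only by the tool servo_tool, never from a script. Its argument "moves" is a list of rows, each an object with "delta_pos": the shift along the world's x, y, z in mm, a list of three; "rot": the turn, a rotation vector about the world's x, y, z in rad, a list of three; "claw": the finger opening in mm, from 0 to 94. A call has 1 to 20 rows; each row is the pose to reach, as a shift and turn from the pose commanded when the call began; what a row does not reach only later rows make up. A row lasts 1/10 s, in which the tool goes at most 50 mm and 8.59 degrees, less where a joint would pass 70% of its speed; a pose out of reach is approached as far as the arm can. A call with a gripper value outside its range is refused whole. The fingers move at their own pace and stop on an object; the grip force is fixed at half the most. Time passes only in rows, so rows that repeat a pose let the fingers close. It gives the time, the measured TCP pose, the force, the opening and the grip force at its end, in the units of the state.
- manip.get_obs(): the state, without advancing time (a new reading comes with each control period).
- camera(name): name is "scene" or "top" or "wrist"; returns the picture (420x560x3 uint8, red, green, blue); there is no depth.
- calibration(name): a dict with "mtx" (3x3 intrinsics, pixels), "rvec" (rotation vector, rad) and "tvec" (3), from world to camera coordinates, as OpenCV has them. Camera axes: x right, y down, z forward; pixel columns grow to the right and rows downward; lengths in m; the calibration is good to about 2 mm. The wrist camera is an equidistant fisheye: a pixel r from the principal point sees the ray r / f radians off the axis. A picture is of the moment at which its call begins: read the wrist's pose just before it. calibration takes no time and is no camera call; for the wrist camera it gives the pose at the moment of the call.
- ticket.job_done(): hands the job in; it is judged then, once.
The state is a dict: "time_s": time; "joints": joint angles; "qvel": joint speeds; "joint_torque": joint torques, N m; "tool_pos": TCP position; "eef_rot": TCP orientation; "contact_force": force on the tool from outside, world axes, zero at the start; "torque": the same for the moment, N m; "gripper_width": opening from 0.0 (shut) to 1.0 (fully open); "grasp_force": force on a finger pad.
Only numpy, scipy, OpenCV 4.12 (cv2) and the standard library are available. Lean on these libraries where they do the work, as an engineer would, in place of code of your own. Each camera call takes 0.05 s, during which the arm holds its last target. There are 200 camera calls.

## Working session

There is one attempt and no reset: what is moved stays moved. The work goes in short steps, Python scripts to look and compute and a tool call to move; the robot and the scene stay as the last step left them, time stands still between calls to the robot, and variables do not carry over. Pictures are saved under pics/ and viewed, at most 10 in all, crops included, and the job is handed in when it is done.

Besides the shell and the picture viewer there is one more tool, called after "Call:" in YAML: its name, and indented under it one key for each argument. servo_tool: Moves the arm, as the interface text tells. Its arguments: {"type":"object","properties":{"moves":{"type":"array"}},"required":["moves"]}

```bash
mkdir -p pics
python3 - <<'E'
from workcell import manip, camera, calibration
import cv2,numpy as np
o=manip.get_obs();print(o['time_s'],o['tool_pos'],o['eef_rot'],o['gripper_width'])
for n in ['scene','top']:
    im=camera(n);cv2.imwrite(f'pics/{n}0.png',cv2.cvtColor(im,cv2.COLOR_RGB2BGR))
    c=calibration(n);print(n,c)
a=cv2.imread('pics/scene0.png');b=cv2.imread('pics/top0.png')
E
```

```text
0.0 [0.25010714 0.62649781 0.2235754 ] [[-9.28734901e-01  3.70744300e-01 -3.84746337e-04]
 [ 3.70744487e-01  9.28734093e-01 -1.22899034e-03]
 [-9.83141224e-05 -1.28404880e-03 -9.99999171e-01]] 0.9971773742796285
scene {'mtx': array([[518.84048828,   0.        , 278.28872474],
       [  0.        , 518.84048828, 216.76153855],
       [  0.        ,   0.        ,   1.        ]]), 'rvec': array([ 0.63736807, -2.35674204,  1.48472841]), 'tvec': array([0.4189363 , 0.2681816 , 1.75433757])}
top {'mtx': array([[384.3670613 ,   0.        , 277.08130403],
       [  0.        , 384.3670613 , 212.71373228],
       [  0.        ,   0.        ,   1.        ]]), 'rvec': array([ 2.13799834, -2.11744288,  0.1466496 ]), 'tvec': array([0.00881949, 0.48769663, 1.24810709])}
```

View pics/scene0.png

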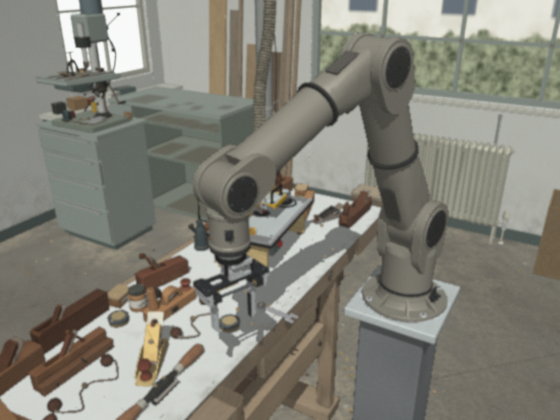

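View pics/top0.png

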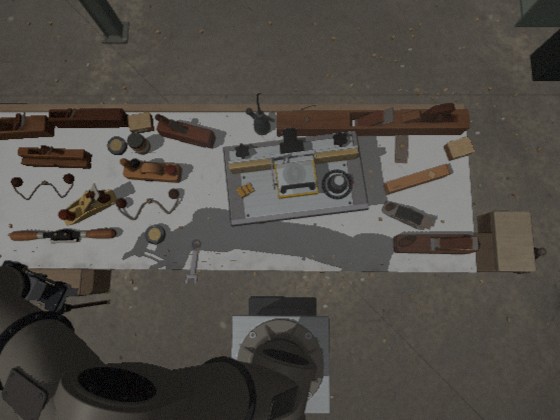

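The scene picture shows the arm hiding the table. In the top picture the router table sits around (295,178), the guard at (295,177) and the dial at (337,184). I'll enlarge that part.

Run:
```python
import cv2
b=cv2.imread('pics/top0.png')
c=b[122:230,218:378];cv2.imwrite('pics/top0c.png',cv2.resize(c,None,fx=5,fy=5,interpolation=cv2.INTER_CUBIC))
```

```text
(no output)
```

View pics/top0c.png

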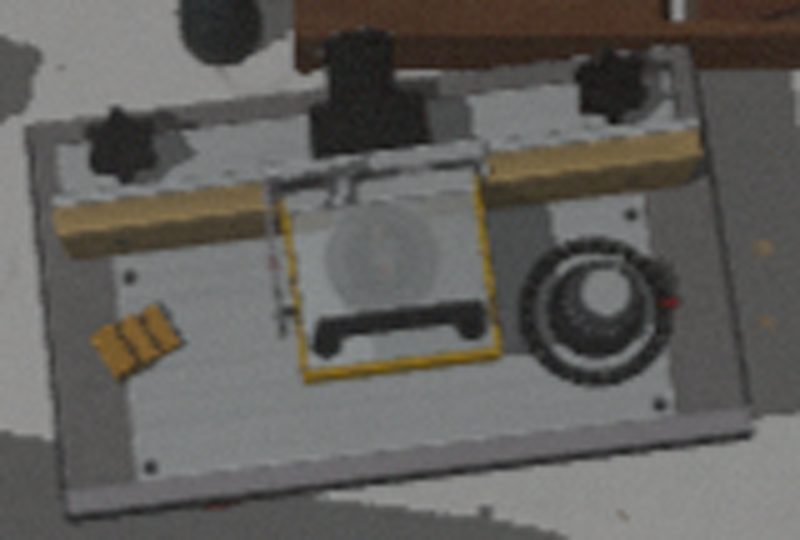

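```bash
cat > h.py <<'E'
import numpy as np,cv2
from scipy.optimize import least_squares
from workcell import manip,camera,calibration
def cam(n):
    c=calibration(n);R=cv2.Rodrigues(np.array(c['rvec']))[0];return c['mtx'],R,np.array(c['tvec']).ravel()
def proj(n,P):
    K,R,t=cam(n);p=np.atleast_2d(P)@R.T+t;return p[:,:2]/p[:,2:]*K[0,0]+K[:2,2]
def ray(n,uv,fish=False,c=None):
    K,R,t=c or cam(n);d=(np.array(uv,float)-K[:2,2])/K[0,0]
    if fish:
        r=np.hypot(*d);v=np.r_[d/r*np.sin(r),np.cos(r)] if r>1e-9 else np.array([0,0,1.])
    else: v=np.r_[d,1]
    return -R.T@t,R.T@v
def plane(n,uv,z,fish=False,c=None):
    o,v=ray(n,uv,fish,c);return o+v*(z-o[2])/v[2]
E
python3 - <<'E'
from h import *
f=lambda u:(np.array(u)+.5)/5-.5+np.array([218,122])
T=np.array([[-135,210,155],[-135,-210,155],[115,210,155],[115,-210,155],[-84,56,210],[-84,-56,210]])/1e3
U=f([[66,491],[750,412],[28,125],[690,45],[305,380],[500,355]])
def W(p,T):
    c,s=np.cos(p[2]),np.sin(p[2]);return np.c_[p[0]+c*T[:,0]-s*T[:,1],p[1]+s*T[:,0]+c*T[:,1],T[:,2]]
r=least_squares(lambda p:(proj('top',W(p,T))-U).ravel(),[.6,0,0]);p=r.x
print(p,r.fun.reshape(-1,2).round(1))
for nm,u,z in [('ring',(598,311),.158),('griptop',(607,291),.207),('clip',(670,302),.161),('gauge',(138,342),.17)]:
    w=plane('top',f(u),z);d=w[:2]-p[:2];c,s=np.cos(p[2]),np.sin(p[2]);print(nm,w.round(4),'tab',np.r_[c*d[0]+s*d[1],-s*d[0]+c*d[1]].round(4))
print('handle',W(p,np.array([[-.065,0,.155+.112]])))
print(calibration('wrist'))
E
```

```text
[ 0.59776877 -0.03974845  0.12886731] [[-0.   3. ]
 [ 0.5  2.3]
 [-0.2 -2.1]
 [ 0.1 -2.1]
 [ 0.2 -0.8]
 [-0.7 -0.4]]
ring [ 0.5596 -0.1724  0.158 ] tab [-0.0549 -0.1266]
griptop [ 0.5599 -0.1712  0.207 ] tab [-0.0545 -0.1255]
clip [ 0.5648 -0.2159  0.161 ] tab [-0.0554 -0.1705]
gauge [0.5356 0.1082 0.17  ] tab [-0.0426  0.1547]
handle [[ 0.53330774 -0.04810166  0.267     ]]
{'mtx': array([[325.1922621 ,   0.        , 279.84903253],
       [  0.        , 325.1922621 , 211.29720708],
       [  0.        ,   0.        ,   1.        ]]), 'rvec': array([-2.41524665, -1.637215  , -0.21486752]), 'tvec': array([-0.67521029, -0.02722373,  0.39050824])}
```

Call:
servo_tool:
  moves:
    - {"delta_pos":[0,0,40],"rot":[0,0,0],"claw":94}
    - {"delta_pos":[5,-15,80],"rot":[0,0,0],"claw":94}
    - {"delta_pos":[20,-50,107],"rot":[0,0,0],"claw":94}
    - {"delta_pos":[38,-98,107],"rot":[0,0,0],"claw":94}
    - {"delta_pos":[56,-144,107],"rot":[0,0,0],"claw":94}
    - {"delta_pos":[74,-190,107],"rot":[0,0,0],"claw":94}
    - {"delta_pos":[92,-236,107],"rot":[0,0,0],"claw":94}
    - {"delta_pos":[110,-282,107],"rot":[0,0,0],"claw":94}
    - {"delta_pos":[128,-328,107],"rot":[0,0,0],"claw":94}
    - {"delta_pos":[146,-374,107],"rot":[0,0,0],"claw":94}
    - {"delta_pos":[164,-420,107],"rot":[0,0,0],"claw":94}
    - {"delta_pos":[182,-466,107],"rot":[0,0,0],"claw":94}
    - {"delta_pos":[200,-512,107],"rot":[0,0,0],"claw":94}
    - {"delta_pos":[218,-558,107],"rot":[0,0,0],"claw":94}
    - {"delta_pos":[236,-604,107],"rot":[0,0,0],"claw":94}
    - {"delta_pos":[254,-650,107],"rot":[0,0,0],"claw":94}
    - {"delta_pos":[272,-696,107],"rot":[0,0,0],"claw":94}
    - {"delta_pos":[290,-740,107],"rot":[0,0,0],"claw":94}
    - {"delta_pos":[303,-780,107],"rot":[0,0,0],"claw":94}
    - {"delta_pos":[310,-797,107],"rot":[0,0,0],"claw":94}

```text
time_s: 2.1
tool_pos: [0.5602, -0.1741, 0.331]
eef_rot: [[-0.927, 0.374, -0.001], [0.374, 0.927, -0.002], [-0.0, -0.002, -1.0]]
contact_force: [-0.1, 1.6, -0.7]
gripper_width: 1.003
grasp_force: 0.0
```

```bash
cat > look.py <<'E'
import sys,pickle
from h import *
n=sys.argv[1]
o=manip.get_obs();c=cam('wrist');im=camera('wrist')
pickle.dump(c,open(f'pics/{n}.pkl','wb'));cv2.imwrite(f'pics/{n}.png',im[:,:,::-1])
print(o['time_s'],o['tool_pos'].round(4),o['eef_rot'].round(3).tolist(),np.round(o['joints'],3),np.round(o['contact_force'],1),-c[1].T@c[2],c[1][2])
E
python3 look.py w1
```

```text
2.1 [ 0.5602 -0.1741  0.331 ] [[-0.927, 0.374, -0.001], [0.374, 0.927, -0.002], [-0.0, -0.002, -1.0]] [-0.433  0.244  0.765  1.707 -0.175  1.261  1.558] [-0.1  1.6 -0.7] [ 0.49109481 -0.14555856  0.49166313] [ 0.2391515  -0.09690947 -0.96613411]
```

View pics/w1.png

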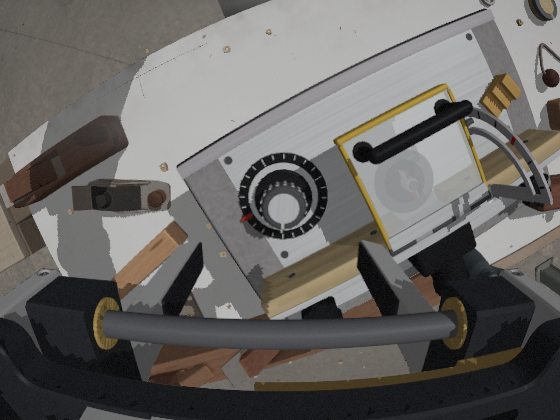

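The wrist picture shows the dial at (283,196) with the red clip at about (248,217), and the guard handle running from (362,150) to (463,107). I'll enlarge the dial and read the clip, the pointer and the handle.

Run:
```python
import cv2
b=cv2.imread('pics/w1.png')
c=b[142:247,225:345];cv2.imwrite('pics/w1c.png',cv2.resize(c,None,fx=5,fy=5,interpolation=cv2.INTER_CUBIC))
```

```text
(no output)
```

View pics/w1c.png

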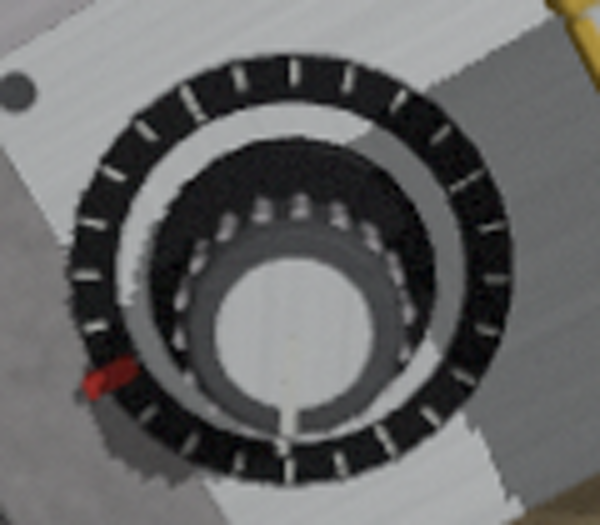

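Run:
```python
from h import *
import pickle
c=pickle.load(open('pics/w1.pkl','rb'))
f=lambda u:(np.array(u)+.5)/5-.5+np.array([225,142])
P=lambda u,z:plane('wrist',u,z,True,c)
ring=np.array([P(f(u),.157)[:2] for u in [(70,280),(513,262),(290,55),(290,485),(130,125),(448,120),(460,420)]])
s=least_squares(lambda q:np.hypot(*(ring-q[:2]).T)-q[2],[.56,-.17,.047]);print('ring',s.x,s.fun.round(4))
tk=[(291,470),(240,462),(190,440),(148,412),(93,327),(87,276),(90,223),(113,175),(146,130),(190,105),(238,80),(295,72),(350,78),(400,100),(442,135),(467,182),(495,228),(500,280),(487,332),(463,378),(430,416),(387,440),(340,462)]
t=np.array([P(f(u),.157)[:2] for u in tk]);s2=least_squares(lambda q:np.hypot(*(t-q[:2]).T)-q[2],[.56,-.17,.047]);print('ticks',s2.x,s2.fun.round(4))
q=s2.x[:2]
for nm,u,z in [('clip in',(138,370),.161),('clip out',(88,388),.161),('ptr',(286,450),.161),('ptr?',(288,440),.161),('tick0',(291,470),.157)]:
    w=P(f(u),z);d=w[:2]-q;print(nm,w.round(4),'r',np.hypot(*d).round(4),'cw',np.degrees(-np.arctan2(d[1],d[0])+.12887).round(1))
print([np.degrees(-np.arctan2(*(w-q)[::-1])+.12887).round(1) for w in t])
print('griptop',P(f((294,332)),.207))
a=P((363,150),.267);b=P((466,106),.267);print('handle',a,b,(a+b)/2,np.hypot(*(a-b)[:2]))
for u in [(335,140),(443,86)]:print('guard corner',P(u,.21))
```

```text
ring [ 0.56104937 -0.17015606  0.04696964] [ 0.0002 -0.0002  0.0001 -0.0008  0.     -0.0004  0.001 ]
ticks [ 0.56038183 -0.17012234  0.04310963] [ 0.0002 -0.0001 -0.0005  0.0001  0.0007  0.0002  0.0008 -0.      0.0002
 -0.0013 -0.0004 -0.0002  0.0003  0.0003  0.0001 -0.0014  0.0009  0.0011
  0.0004  0.0001  0.     -0.0012 -0.0003]
clip in [ 0.5664 -0.2076  0.161 ] r 0.038 cw 88.3
clip out [ 0.5661 -0.2192  0.161 ] r 0.0494 cw 90.8
ptr [ 0.5946 -0.1852  0.161 ] r 0.0374 cw 31.2
ptr? [ 0.5927 -0.184   0.161 ] r 0.0351 cw 30.6
tick0 [ 0.6005 -0.1864  0.157 ] r 0.0433 cw 29.4
[np.float64(29.4), np.float64(44.4), np.float64(60.4), np.float64(75.1), np.float64(104.5), np.float64(119.2), np.float64(134.3), np.float64(149.3), np.float64(164.9), np.float64(179.0), np.float64(-165.8), np.float64(-149.9), np.float64(-134.8), np.float64(-119.8), np.float64(-104.6), np.float64(-89.4), np.float64(-74.2), np.float64(-59.5), np.float64(-44.3), np.float64(-29.3), np.float64(-14.7), np.float64(-0.3), np.float64(15.0)]
griptop [ 0.55989661 -0.16998314  0.207     ]
handle [ 0.52715676 -0.097165    0.267     ] [ 0.52264892 -0.00546016  0.267     ] [ 0.52490284 -0.05131258  0.267     ] 0.09181557355052715
guard corner [ 0.51928276 -0.10547602  0.21      ]
guard corner [0.50573283 0.01159464 0.21      ]
```

Call:
servo_tool:
  moves:
    - {"delta_pos":[0,0,-30],"rot":[0,0,0],"claw":66}
    - {"delta_pos":[0,0,-60],"rot":[0,0,0],"claw":66}
    - {"delta_pos":[0,0,-80],"rot":[0,0,0],"claw":66}
    - {"delta_pos":[0,0,-80],"rot":[0,0,0],"claw":66}
    - {"delta_pos":[0,0,-80],"rot":[0,0,0],"claw":66}

```text
time_s: 2.65
tool_pos: [0.5603, -0.1702, 0.2517]
eef_rot: [[-0.929, 0.371, -0.0], [0.371, 0.929, -0.0], [0.0, -0.0, -1.0]]
contact_force: [0.2, -0.2, 0.6]
gripper_width: 0.71
grasp_force: 0.0
```

Call:
servo_tool:
  moves:
    - {"delta_pos":[0,0,-20],"rot":[0,0,0],"claw":66}
    - {"delta_pos":[0,0,-40],"rot":[0,0,0],"claw":66}
    - {"delta_pos":[0,0,-55],"rot":[0,0,0],"claw":66}
    - {"delta_pos":[0,0,-55],"rot":[0,0,0],"claw":66}
    - {"delta_pos":[0,0,-55],"rot":[0,0,0],"claw":30}
    - {"delta_pos":[0,0,-55],"rot":[0,0,0],"claw":30}
    - {"delta_pos":[0,0,-55],"rot":[0,0,0],"claw":30}
    - {"delta_pos":[0,0,-55],"rot":[0,0,0],"claw":30}
    - {"delta_pos":[0,0,-55],"rot":[0,0,0],"claw":30}
    - {"delta_pos":[0,0,-55],"rot":[0,0,0],"claw":30}

```text
time_s: 3.65
tool_pos: [0.5604, -0.1709, 0.197]
eef_rot: [[-0.929, 0.371, 0.001], [0.371, 0.929, -0.001], [-0.001, -0.0, -1.0]]
contact_force: [-2.5, -3.5, 7.7]
gripper_width: 0.441
grasp_force: 30.0
```

Call:
servo_tool:
  moves:
    - {"delta_pos":[0,0,0],"rot":[0,0,-0.07],"claw":30}
    - {"delta_pos":[0,0,0],"rot":[0,0,-0.14],"claw":30}
    - {"delta_pos":[0,0,0],"rot":[0,0,-0.21],"claw":30}
    - {"delta_pos":[0,0,0],"rot":[0,0,-0.28],"claw":30}
    - {"delta_pos":[0,0,0],"rot":[0,0,-0.35],"claw":30}
    - {"delta_pos":[0,0,0],"rot":[0,0,-0.42],"claw":30}
    - {"delta_pos":[0,0,0],"rot":[0,0,-0.49],"claw":30}
    - {"delta_pos":[0,0,0],"rot":[0,0,-0.56],"claw":30}
    - {"delta_pos":[0,0,0],"rot":[0,0,-0.63],"claw":30}
    - {"delta_pos":[0,0,0],"rot":[0,0,-0.7],"claw":30}
    - {"delta_pos":[0,0,0],"rot":[0,0,-0.77],"claw":30}
    - {"delta_pos":[0,0,0],"rot":[0,0,-0.84],"claw":30}
    - {"delta_pos":[0,0,0],"rot":[0,0,-0.91],"claw":30}
    - {"delta_pos":[0,0,0],"rot":[0,0,-0.97],"claw":30}
    - {"delta_pos":[0,0,0],"rot":[0,0,-0.97],"claw":30}
    - {"delta_pos":[0,0,0],"rot":[0,0,-0.97],"claw":30}

```text
time_s: 5.25
tool_pos: [0.5599, -0.1713, 0.197]
eef_rot: [[-0.218, 0.976, 0.0], [0.976, 0.218, -0.001], [-0.001, -0.0, -1.0]]
contact_force: [-6.4, -5.3, 10.3]
gripper_width: 0.435
grasp_force: 30.0
```

```bash
python3 look.py w2
```

```text
5.25 [ 0.5599 -0.1713  0.197 ] [[-0.218, 0.976, 0.0], [0.976, 0.218, -0.001], [-0.001, -0.0, -1.0]] [-0.535  0.449  0.954  1.878 -0.424  1.033  0.816] [-6.4 -5.3 10.3] [ 0.54375608 -0.09789445  0.35759324] [ 0.05711653 -0.25148254 -0.96617505]
```

View pics/w2.png

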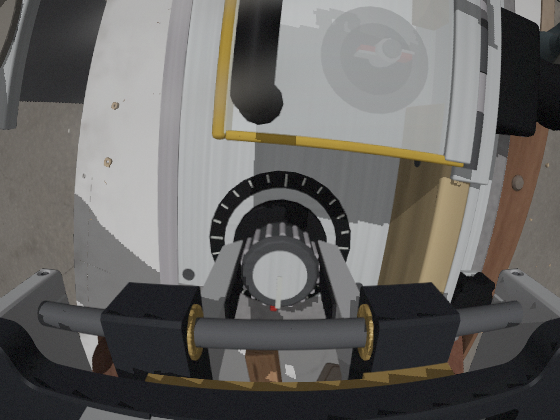

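Call:
servo_tool:
  moves:
    - {"delta_pos":[0,0,0],"rot":[0,0,-0.97],"claw":66}
    - {"delta_pos":[0,0,0],"rot":[0,0,0],"claw":66}

```text
time_s: 5.5
tool_pos: [0.5604, -0.1698, 0.1962]
eef_rot: [[-0.208, 0.978, -0.0], [0.978, 0.208, -0.0], [-0.0, -0.0, -1.0]]
contact_force: [-0.0, -0.4, 0.2]
gripper_width: 0.574
grasp_force: 0.0
```

I left a turn in that first row by mistake, so the dial may have moved a little as the fingers opened. I'll measure it from above.

Call:
servo_tool:
  moves:
    - {"delta_pos":[0,0,0],"rot":[0,0,0],"claw":66}
    - {"delta_pos":[0,0,35],"rot":[0,0,0],"claw":66}
    - {"delta_pos":[0,0,60],"rot":[0,0,0],"claw":66}
    - {"delta_pos":[0,-35,60],"rot":[0,0,0],"claw":66}
    - {"delta_pos":[0,-75,60],"rot":[0,0,0],"claw":66}
    - {"delta_pos":[0,-110,60],"rot":[0,0,0],"claw":66}
    - {"delta_pos":[0,-110,30],"rot":[0,0,0],"claw":66}
    - {"delta_pos":[0,-110,10],"rot":[0,0,0],"claw":66}
    - {"delta_pos":[0,-110,10],"rot":[0,0,0],"claw":66}
    - {"delta_pos":[0,-110,10],"rot":[0,0,0],"claw":66}

```text
time_s: 6.5
tool_pos: [0.5604, -0.2802, 0.2068]
eef_rot: [[-0.218, 0.976, -0.0], [0.976, 0.218, -0.0], [0.0, -0.0, -1.0]]
contact_force: [-0.2, 0.3, 0.7]
gripper_width: 0.703
grasp_force: 0.0
```

```bash
python3 look.py w3
python3 - <<'E'
from h import *
import pickle
c=pickle.load(open('pics/w3.pkl','rb'));K,R,t=c
p=R@np.array([.5605,-.1701,.165])+t;th=np.arctan2(np.hypot(*p[:2]),p[2]);u=p[:2]/np.hypot(*p[:2])*th*325.19+K[:2,2];print(u)
x,y=(u-[80,75]).astype(int);x=max(x,0);y=max(y,0);print(x,y)
b=cv2.imread('pics/w3.png');cv2.imwrite('pics/w3c.png',cv2.resize(b[y:y+150,x:x+160],None,fx=4,fy=4,interpolation=cv2.INTER_CUBIC))
E
```

```text
6.5 [ 0.5604 -0.2802  0.2068] [[-0.218, 0.976, -0.0], [0.976, 0.218, -0.0], [0.0, -0.0, -1.0]] [-0.308  0.511  0.93   1.775 -0.457  1.09   0.999] [-0.2  0.3  0.7] [ 0.54423385 -0.20686637  0.36748526] [ 0.05682056 -0.25050462 -0.96644651]
[318.43287657  75.95462222]
238 0
```

View pics/w3c.png

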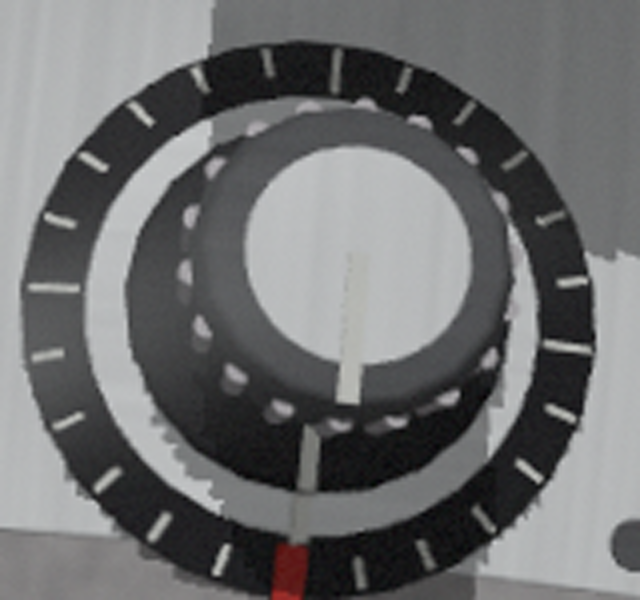

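The crop shows the white pointer's end at (299,541), almost at the red clip's inner edge, (277..308, 546) with its middle near (292,546). Next I'll work out the gap left in degrees.

Run:
```python
from h import *
import pickle
c=pickle.load(open('pics/w3.pkl','rb'))
f=lambda u:(np.array(u)+.5)/4-.5+np.array([238,0])
P=lambda u,z:plane('wrist',f(u),z,True,c)
tk=[(268,63),(336,70),(403,80),(466,113),(515,161),(551,218),(572,282),(567,347),(560,411),(530,470),(484,518),(427,555),(361,572),(223,558),(159,525),(107,480),(68,421),(47,354),(54,288),(60,220),(93,161),(142,113),(201,80)]
t=np.array([P(u,.157)[:2] for u in tk]);s=least_squares(lambda q:np.hypot(*(t-q[:2]).T)-q[2],[.56,-.17,.043]);q=s.x[:2];print(s.x,s.fun.round(4))
A=lambda w:np.degrees(-np.arctan2(w[1]-q[1],w[0]-q[0])+.12887)
ta=np.array([A(w) for w in t]);print('tick err',np.mean((ta+7.5)%15-7.5),np.std((ta+7.5)%15-7.5))
for nm,u,z in [('pin',(303,500),.161),('pend',(298.5,541),.161),('clipL',(277,545),.161),('clipR',(309,545),.161),('clipmid',(293,545),.161),('clipmid z163',(293,545),.163),('clipout',(290,590),.161),('tick R',(361,572),.157),('tick L',(223,558),.157),('p skirt',(310,465),.1685),('p grip edge',(348,392),.205),('p grip in',(357,256),.207)]:
    w=P(u,z);print(nm,np.hypot(*(w[:2]-q)).round(4),A(w).round(2))
```

```text
[ 0.56013203 -0.16992108  0.04324802] [ 0.0002 -0.0011  0.0002  0.0005  0.0002  0.0002  0.0003 -0.0012  0.
  0.0002  0.0001  0.0004 -0.0001 -0.0001 -0.0001  0.0002  0.0003  0.0002
 -0.0013  0.0003  0.0003  0.0003  0.0002]
tick err -0.14902997199471446 0.24184032533785468
pin 0.0311 89.02
pend 0.0377 89.28
clipL 0.0388 94.22
clipR 0.0382 86.7
clipmid 0.0384 90.49
clipmid z163 0.0383 90.78
clipout 0.0456 90.09
tick R 0.0432 74.5
tick L 0.0431 104.73
p skirt 0.0257 89.34
p grip edge 0.0176 89.01
p grip in 0.0007 127.13
```

Run:
```python
from h import *
import pickle
tab=lambda x,y,z:np.array([.5963+.99171*x-.12851*y,-.0392+.12851*x+.99171*y,z])
def pj(c,X):
    K,R,t=c;p=R@X+t;r=np.hypot(*p[:2]);return p[:2]/r*np.arctan2(r,p[2])*325.19+K[:2,2]
for n in ['w1','w2']:
    c=pickle.load(open(f'pics/{n}.pkl','rb'))
    for nm,X in [('bar R',(-.065,-.047,.267)),('bar R42',(-.065,-.042,.267)),('bar mid',(-.065,0,.267)),('bar L42',(-.065,.042,.267)),('cornR',(-.084,-.056,.21)),('cornL',(-.084,.056,.21)),('hingeR',(.03,-.056,.225))]:
        print(n,nm,pj(c,tab(*X)).round(0))
c=pickle.load(open('pics/w2.pkl','rb'))
print(plane('w',(257,103),.267,True,c),plane('w',(257,30),.267,True,c),plane('w',(216,135),.21,True,c))
b=cv2.imread('pics/w1.png');cv2.imwrite('pics/w1h.png',cv2.resize(b[70:250,320:520],None,fx=3,fy=3,interpolation=cv2.INTER_CUBIC))
```

```text
w1 bar R [372. 163.]
w1 bar R42 [378. 159.]
w1 bar mid [425. 134.]
w1 bar L42 [467. 111.]
w1 cornR [335. 141.]
w1 cornL [438.  88.]
w1 hingeR [393. 253.]
w2 bar R [262. 109.]
w2 bar R42 [263.  91.]
w2 bar mid [277. -42.]
w2 bar L42 [ 289. -134.]
w2 cornR [225. 132.]
w2 cornL [250. -80.]
w2 hingeR [472. 164.]
[ 0.53626468 -0.09280814  0.267     ] [ 0.53158708 -0.07215313  0.267     ] [ 0.51624482 -0.10755974  0.21      ]
```

View pics/w1h.png

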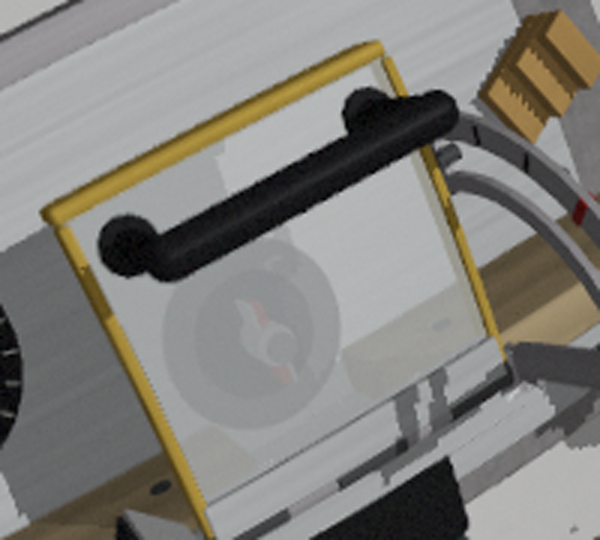

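The enlarged crop shows the bar ends at (172,263) and (437,112), which are (377,157) and (465,107) in the full picture. They match my prediction within about 2 mm, so the handle is at about (0.530,-0.047,0.267). The pointer stands within about 1 degree of the clip, well inside the clip's width, so I leave the dial.

Call:
servo_tool:
  moves:
    - {"delta_pos":[0,0,40],"rot":[0,0,0],"claw":46}
    - {"delta_pos":[0,0,85],"rot":[0,0,0],"claw":46}
    - {"delta_pos":[0,10,125],"rot":[0,0,0],"claw":46}
    - {"delta_pos":[-5,45,133],"rot":[0,0,-0.03],"claw":46}
    - {"delta_pos":[-10,85,133],"rot":[0,0,-0.06],"claw":46}
    - {"delta_pos":[-15,125,133],"rot":[0,0,-0.09],"claw":46}
    - {"delta_pos":[-20,165,133],"rot":[0,0,-0.09],"claw":46}
    - {"delta_pos":[-26,205,133],"rot":[0,0,-0.09],"claw":46}
    - {"delta_pos":[-30,233,125],"rot":[0,0,-0.09],"claw":46}
    - {"delta_pos":[-30,233,110],"rot":[0,0,-0.09],"claw":46}
    - {"delta_pos":[-30,233,110],"rot":[0,0,-0.09],"claw":46}
    - {"delta_pos":[-30,233,110],"rot":[0,0,-0.09],"claw":46}

```text
time_s: 7.75
tool_pos: [0.5304, -0.0483, 0.317]
eef_rot: [[-0.129, 0.992, 0.0], [0.992, 0.129, -0.0], [-0.0, 0.0, -1.0]]
contact_force: [-0.6, -0.1, 0.3]
gripper_width: 0.492
grasp_force: 0.0
```

```bash
python3 look.py w4
```

```text
7.75 [ 0.5304 -0.0483  0.317 ] [[-0.129, 0.992, 0.0], [0.992, 0.129, -0.0], [-0.0, 0.0, -1.0]] [-0.992  0.184  1.116  1.849 -0.176  1.216  0.309] [-0.6 -0.1  0.3] [0.52077488 0.02613493 0.47762424] [ 0.03444074 -0.25460633 -0.9664313 ]
```

View pics/w4.png

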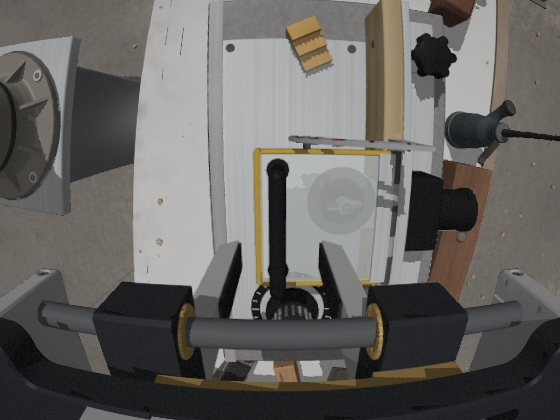

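The fingers straddle the bar (column 277, fingertips near columns 240 and 322), so I go down and close.

Call:
servo_tool:
  moves:
    - {"delta_pos":[0,0,-20],"rot":[0,0,0],"claw":46}
    - {"delta_pos":[0,0,-40],"rot":[0,0,0],"claw":46}
    - {"delta_pos":[0,0,-50],"rot":[0,0,0],"claw":46}
    - {"delta_pos":[0,0,-50],"rot":[0,0,0],"claw":46}
    - {"delta_pos":[0,0,-50],"rot":[0,0,0],"claw":4}
    - {"delta_pos":[0,0,-50],"rot":[0,0,0],"claw":4}
    - {"delta_pos":[0,0,-50],"rot":[0,0,0],"claw":4}
    - {"delta_pos":[0,0,-50],"rot":[0,0,0],"claw":4}
    - {"delta_pos":[0,0,-50],"rot":[0,0,0],"claw":4}
    - {"delta_pos":[0,0,-50],"rot":[0,0,0],"claw":4}
    - {"delta_pos":[0,0,-50],"rot":[0,0,0],"claw":4}

```text
time_s: 8.9
tool_pos: [0.5282, -0.0474, 0.266]
eef_rot: [[-0.13, 0.991, -0.004], [0.991, 0.13, 0.001], [0.001, -0.004, -1.0]]
contact_force: [-16.4, -0.2, 11.5]
gripper_width: 0.117
grasp_force: 30.0
```

Call:
servo_tool:
  moves:
    - {"delta_pos":[-2,-0.3,0],"rot":[0,0,0],"claw":4}
    - {"delta_pos":[-0.1,0,4.1],"rot":[0,0,0],"claw":4}
    - {"delta_pos":[2,0.2,8.1],"rot":[0,0,0],"claw":4}
    - {"delta_pos":[4.2,0.5,12],"rot":[0,0,0],"claw":4}
    - {"delta_pos":[6.7,0.8,15.9],"rot":[0,0,0],"claw":4}
    - {"delta_pos":[9.3,1.2,19.6],"rot":[0,0,0],"claw":4}
    - {"delta_pos":[12,1.5,23.2],"rot":[0,0,0],"claw":4}
    - {"delta_pos":[12,1.5,23.2],"rot":[0,0,0],"claw":4}

```text
time_s: 9.7
tool_pos: [0.5413, -0.0457, 0.2897]
eef_rot: [[-0.13, 0.991, -0.003], [0.991, 0.13, 0.0], [0.001, -0.003, -1.0]]
contact_force: [-13.7, 0.7, 3.5]
gripper_width: 0.116
grasp_force: 30.0
```

Call:
servo_tool:
  moves:
    - {"delta_pos":[1.9,0.3,3.4],"rot":[0,0,0],"claw":4}
    - {"delta_pos":[4.9,0.7,6.8],"rot":[0,0,0],"claw":4}
    - {"delta_pos":[8.1,1.1,10],"rot":[0,0,0],"claw":4}
    - {"delta_pos":[11.4,1.5,13],"rot":[0,0,0],"claw":4}
    - {"delta_pos":[14.9,2,15.9],"rot":[0,0,0],"claw":4}
    - {"delta_pos":[18.5,2.4,18.7],"rot":[0,0,0],"claw":4}
    - {"delta_pos":[22.1,2.9,21.3],"rot":[0,0,0],"claw":4}
    - {"delta_pos":[25.9,3.4,23.7],"rot":[0,0,0],"claw":4}
    - {"delta_pos":[29.8,3.9,25.9],"rot":[0,0,0],"claw":4}
    - {"delta_pos":[33.8,4.4,28],"rot":[0,0,0],"claw":4}
    - {"delta_pos":[37.9,5,30],"rot":[0,0,0],"claw":4}
    - {"delta_pos":[42,5.5,31.7],"rot":[0,0,0],"claw":4}
    - {"delta_pos":[42,5.5,31.7],"rot":[0,0,0],"claw":4}
    - {"delta_pos":[42,5.5,31.7],"rot":[0,0,0],"claw":4}

```text
time_s: 11.1
tool_pos: [0.5843, -0.0404, 0.322]
eef_rot: [[-0.13, 0.991, -0.001], [0.991, 0.13, 0.0], [0.0, -0.001, -1.0]]
contact_force: [-8.2, 0.5, 9.0]
gripper_width: 0.117
grasp_force: 30.0
```

```bash
python3 look.py w5
python3 - <<'E'
import cv2
b=cv2.imread('pics/w5.png');cv2.imwrite('pics/w5c.png',cv2.resize(b[0:300,150:480],None,fx=2,fy=2,interpolation=cv2.INTER_CUBIC))
E
```

```text
11.1 [ 0.5843 -0.0404  0.322 ] [[-0.13, 0.991, -0.001], [0.991, 0.13, 0.0], [0.0, -0.001, -1.0]] [-0.862  0.326  1.056  1.73  -0.297  1.261  0.395] [-8.2  0.5  9. ] [0.57473945 0.03402635 0.48269347] [ 0.03394206 -0.25444506 -0.96649141]
```

View pics/w5c.png

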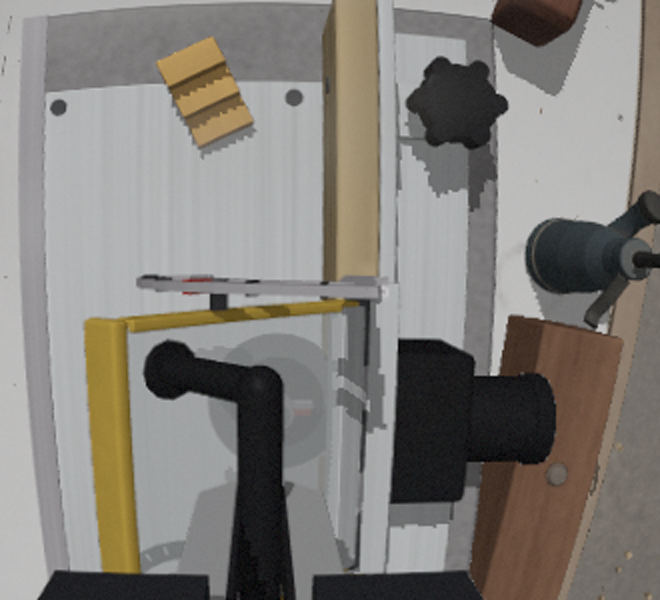

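The crop shows the guard raised, with the red mark at (197,286), the bar's left end at (260,380), the post foot at (170,368) and the yellow front-left corner at about (105,325). I'll compare these with predictions for several angles.

Run:
```python
from h import *
import pickle
tab=lambda x,y,z:np.array([.5945+.99171*x-.12851*y,-.0392+.12851*x+.99171*y,z])
c=pickle.load(open('pics/w5.pkl','rb'));K,R,t=c
def pj(X):
    p=R@X+t;r=np.hypot(*p[:2]);return ((p[:2]/r*np.arctan2(r,p[2])*325.19+K[:2,2]-[150,0])*2+.5).round(0)
g=lambda th,x,y,z:tab(.03+x*np.cos(th)+z*np.sin(th),y,.225-x*np.sin(th)+z*np.cos(th))
print('mark',pj(tab(.03-.082*.7071,.0645,.225+.058)),'hingeL',pj(tab(.03,.056,.225)),'gauge/fence L end?')
for d in (41,43,45,47,49):
    th=np.radians(d);print(d,'barL',pj(g(th,-.095,.042,.042)),'foot',pj(g(th,-.095,.042,.003)),'corner',pj(g(th,-.114,.056,.0025)),'tcp exp',g(th,-.095,0,.042).round(4))
```

```text
mark [202. 289.] hingeL [361. 304.] gauge/fence L end?
41 barL [244. 384.] foot [162. 365.] corner [104. 324.] tcp exp [ 0.5805 -0.041   0.319 ]
43 barL [257. 385.] foot [169. 366.] corner [111. 325.] tcp exp [ 0.5838 -0.0406  0.3205]
45 barL [270. 387.] foot [176. 368.] corner [119. 326.] tcp exp [ 0.5871 -0.0402  0.3219]
47 barL [284. 388.] foot [183. 369.] corner [127. 327.] tcp exp [ 0.5905 -0.0397  0.3231]
49 barL [298. 389.] foot [191. 370.] corner [136. 328.] tcp exp [ 0.5939 -0.0393  0.3243]
```

Call:
servo_tool:
  moves:
    - {"delta_pos":[0.5,0,0.3],"rot":[0,0,0],"claw":4}
    - {"delta_pos":[0.5,0,0.3],"rot":[0,0,0],"claw":4}
    - {"delta_pos":[0.5,0,0.3],"rot":[0,0,0],"claw":4}
    - {"delta_pos":[0.5,0,0.3],"rot":[0,0,0],"claw":4}
    - {"delta_pos":[0.5,0,0.3],"rot":[0,0,0],"claw":4}
    - {"delta_pos":[0.5,0,0.3],"rot":[0,0,0],"claw":4}

```text
time_s: 11.75
tool_pos: [0.5847, -0.0404, 0.3222]
eef_rot: [[-0.13, 0.991, -0.001], [0.991, 0.13, 0.0], [0.0, -0.001, -1.0]]
contact_force: [-8.5, -0.8, 7.4]
gripper_width: 0.112
grasp_force: 30.0
```

Nothing is creeping, the force is about 11 N, and the guard stands at about 45 degrees, so I hand in.

```bash
python3 -c "
from workcell import ticket
print(ticket.job_done())"
```

```text
the job is handed in; nothing more can be done
None
```

I handed the job in after 11.75 s, with the dial's pointer about 1° short of the clip's middle (inside its width) and the arm still holding the guard at about 45°; while letting go of the dial I commanded a brief unintended turn, and that pointer reading was taken afterwards.

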